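Free a cured specimen block from its pinned toggle clamp

TASK

The specimen block has cured and can come out of the clamp: with the clamp arm still down, pull the looped spring clip sideways out of the cross-drilled pin and lay it on the worktop in front of the clamp, then flip the clamp arm up past centre so that it stays open. Lift the freed block out by its two ends, set it down flat on the open worktop and let go, take it again by its long sides, and lay it fully down in the carrier between the two end walls, right side up. Leave everything else where it is.

Things in the scene. Friction and masses are not known exactly. Their poses are not given: they have to be found in the camera images.
- clamp: Fixed clamp. Origin: centre of its aluminium base's footprint, on the worktop; x, y level, z up. Base 50 mm wide (x), from y = -122 to +118 mm, 12 mm thick, on 12 mm rubber feet (upper face 24 mm up). Block nest at y = 0; pin at y = -50 mm; arm hinge at y = +85 mm, all at x = 0. The front of the clamp is its -x side, where the clip's loop sticks out.
- clamp_arm (a joint): Angle of the clamp arm (rad): 0 = down, level, pointing to clamp -y; positive = knob end swings up and over towards clamp +y; 1.57 upright, stop at 2.0. Past 1.57 it stays open by its own weight. Friction 0.04 N m, 0.15 kg. The clip blocks it while in the pin.
- clamp_knob (a point): Centre of the black ball knob (24 mm diameter) at the arm's free end, 180 mm from the hinge axis; arm down: clamp x = 0, y = -95 mm, 74 mm up. Next to it the arm is 10 mm wide for about 15 mm, then a 40 mm wide slotted part round the pin begins 27 mm from the knob's centre. Axes turn with the arm.
- clip_loop (a point): Centre of the loop of the steel spring clip (4 mm wire, level). Loop 24 mm wide (y), parallel sides 20 mm long (x). At start: clip axes = clamp axes, centre at clamp x = -52, y = -46 mm, 82 mm up. Legs point to +x: the straight one through the pin's hole, ending 78 mm from here; the sprung one hugs the pin. Pull to clamp -x: snaps off at 4 to 12 N, free after 45 mm. 28 g.
- block_center (a point): Centre of the grey specimen block, 60 (x) x 38 (y) x 36 (z) mm, 0.1 to 0.2 kg, round steel disc in its upper face (z up). At start: axes = clamp axes, centre at clamp x = 0, y = 0, 42 mm up; its ends overhang the base by 5 mm each, to be gripped across x (60 mm) once the arm is open. Does not slip from a grip of 30 N.
- carrier: Fixed, empty aluminium carrier. Origin: centre of its underside; x along it, z up. Floor strip 22 mm wide, top 6 mm up. End walls 34 mm high, inner faces at x = -33, +33 mm; at each end side returns 24 mm high, inner faces at y = -22.5, +22.5 mm, reach in to |x| = 21.5 mm; the middle is open for fingers. Block lies long axis along x, either way round, centre 24 mm up.
- clamp_pin (a point): Centre of the cross hole in the clamp's upright steel pin (13 mm diameter, top 96 mm above the worktop), at clamp x = 0, y = -50 mm, 82 mm up; axes as the clamp; the hole runs along x.
- lab_timer: Bystander, loose, not to be disturbed: white and blue kitchen-style timer, 52 x 84 x 35 mm; origin at the centre of its underside.
- coverslips_0: Bystander, loose, not to be disturbed: small square box, 31 x 31 x 16 mm; origin at the centre of its underside.
- coverslips_1: Bystander, loose, not to be disturbed: small square box, 31 x 31 x 16 mm; origin at the centre of its underside.
- tally_counter: Bystander, loose, not to be disturbed: round hand tally counter, 54 x 80 x 26 mm; origin at the centre of its underside.
- methylene: Bystander, loose, not to be disturbed: small brown glass bottle with black cap, 42 mm diameter, 99 mm tall; origin at the centre of its underside.
- note_pad: Bystander, loose, not to be disturbed: small pad of notes, 51 x 51 x 13 mm; origin at the centre of its underside.
- clamp_nest (a point): Centre of the nest (clamp x = 0, y = 0, 42 mm up). The block lies on the base between two upright steel jaws: 46 mm along x, 8 mm thick, inner faces at y = -20.5 and +20.5 mm, tops 50 mm above the worktop. Ends (x) open. (Between clamp and carrier the worktop is bare within 60 mm of world x = 0.45, y = -0.055 m.)
- clamp_hinge (a point): Arm hinge: at clamp x = 0, y = +85 mm, 74 mm up; axis along clamp x. Clevis 50 mm wide over all, 88 mm high.
Not all that is in view belongs to the job. There is more than one size of the clamp; the job needs the larger.

How it is judged:
By the outcome, as a careful person would: the job done as asked, in the order asked, and still so for the second after the job is handed in, with the robot touching nothing.
It also fails if it takes over 70 s, if anything falls off the work surface, if the arm or the gripper's body presses on something with over 40 N, if the wrist force passes 120 N, or if a joint passes its speed limit or range.

ROBOT

A 6-joint arm with a two-finger parallel gripper is mounted at the origin on the work surface; the furniture and walls round the work are solid. World frame = base frame: x ahead of the robot, y to its left, z up, the work surface at z = 0. Lengths are in m, angles in rad, forces in N, time in s.
With the tool pointing down it reaches from about 0.35 to 0.975 m from the base axis. Payload 4.9 kg.
Tool frame: the origin (TCP) lies at the very end of the fingers, on their centre line; the grasp point (between the pads) lies 19 mm behind it; z points along the fingers, x is the direction in which the jaws open and shut, and the axes are right-handed (so a half turn about z gives the same grasp; the last joint's range is limited). The gripper opens to 85 mm and grips with 20 to 120 N. Pads are 22 mm wide; open, the fingers measure 114 mm over their backs; the gripper's body (76 mm by 85 mm) begins 54 mm behind the grasp point. The pads swing forward as they close: fully open they stand 13 mm farther back than shut.
Start: joints at [1.117, 0.053, 1.613, -0, 1.476, -0.119], TCP at [0.205, 0.59, 0.231] pointing down, gripper open.
Joint ranges: [-3.01, 3.01], [-1.01, 2.22], [0.06, 2.58], [-1.02, 4.17], [0.09, 2.62], [-3.14, 3.14]. Speed limits (rad/s): [2.57, 2.57, 3.14, 3.14, 3.14, 3.14].

INTERFACE

Orientations are given as a rotation vector (axis times angle).
In Python, from station import readout, viewer, ctrl, nets gives the robot as it stands. The module is installed in compiled form; this text tells all that it offers.
- The arm moves only by the tool step_arm, never from a script. Its argument "moves" is a list that holds one entry, the list of rows, each a list of 4 numbers: the shift along the world's x, y, z in cm, then the turn about the world's z in rad. In form: [[[dx, dy, dz, yaw], ...]]. A call has 1 to 10 rows; each row shifts and turns the commanded pose from where the row before left it; what a row does not reach is not made up. A row lasts 1/12 s, in which the tool goes at most 41.7 mm and 7.16 degrees, less where a joint would pass 70% of its speed; a pose out of reach is approached as far as the arm can. A call is refused whole if a number of a shift passes 4.17 or a number of a turn 0.125, either way. A call with a gripper value outside its range is refused whole. "grip" is the closure, from 0 (fully open) to 1 (shut), set as the call begins (left out, the last holds). The fingers move at their own pace and stop on an object; "squeeze" is the grip in N (left out, the last holds). Time passes only in rows, so rows that do not move let the fingers close. It gives the time, the measured TCP pose, the force and the opening at its end, in the units of the state.
- readout.get_obs(): the state, without advancing time (a new reading comes with each control period).
- viewer.get_image(name): name is "scene" or "top"; returns the picture (420x560x3 uint8, blue, green, red); there is no depth.
- viewer.calibration(name): a dict with "camera_matrix" (3x3 intrinsics, pixels), "R" (3x3) and "t" (3): a world point X has camera coordinates R X + t. Camera axes: x right, y down, z forward; pixel columns grow to the right and rows downward; lengths in m; the calibration is good to about 2 mm. A picture is of the moment at which its call begins. calibration takes no time and is no camera call.
- ctrl.finish_job(): hands the job in, once; it reports no verdict.
Trained networks look in the newest picture that a camera, given by its name, has taken for a name from the list of things; names that differ only in an ending like _2 or _b are one class to them, and where a whole thing is asked for, a point or a joint stands for the part that bears it (a point fixed in the world has none). Each returns a list of dicts, best first, with "confidence" (0 to 1); they miss things now and then, are a little off and sometimes report something else, mostly with a low value. They report only what shows in the picture. A call takes as long as a camera call. They do not tell look-alikes from the thing itself.
- nets.masks_of(camera, thing): "region" (420x560 bool, what is visible of it) and "box" ([left, top, right, bottom] in pixels, round what is visible of it).
- nets.pinpoint(camera, thing): "at" ([column, row] in pixels: a listed point, or the origin of a listed thing).
The state is a dict: "t": time; "q": joint angles; "dq": joint speeds; "effort": joint torques, N m; "tool_pos": TCP position; "tool_rot": TCP orientation; "contact_force": force on the tool from outside, world axes, zero at the start; "wrist_torque": the same for the moment, N m; "opening": finger opening in m.
Only numpy, scipy, OpenCV 4.12 (cv2) and the standard library are available. Lean on these libraries where they do the work, as an engineer would, in place of code of your own. Each camera call takes 0.05 s, during which the arm holds its last target. There are 200 camera calls.

## Working session

There is one attempt and no reset: what is moved stays moved. The work goes in short steps, Python scripts to look and compute and a tool call to move; the robot and the scene stay as the last step left them, time stands still between calls to the robot, and variables do not carry over. Pictures are saved under pics/ and viewed, about 8 in all and at most 12, crops included, and the job is handed in when it is done.

Besides the shell and the picture viewer there is one more tool, called after "Request:" as name(argument=value, ...), one argument or row to a line, values as JSON. step_arm: Moves the arm, as the interface text tells. Its arguments: {"type":"object","properties":{"moves":{"type":"array","items":{"type":"array","items":{"type":"array","items":{"type":"number"}}}},"grip":{"type":"number"},"squeeze":{"type":"number"}},"required":["moves"]}

```bash
mkdir -p pics; cat > h.py <<'E'
import numpy as np, cv2
from station import readout, viewer, ctrl, nets
def cal(n):
    c=viewer.calibration(n); return np.array(c["camera_matrix"]),np.array(c["R"]),np.array(c["t"]).ravel()
def ray(n,uv,z):
    K,R,t=cal(n); d=R.T@np.linalg.inv(K)@np.array([uv[0],uv[1],1.]); o=-R.T@t
    return o+d*(z-o[2])/d[2]
def proj(n,X):
    K,R,t=cal(n); p=(R@np.atleast_2d(X).T).T+t; p=p@K.T; return p[:,:2]/p[:,2:]
E
python3 - <<'E'
from h import *
for n in("scene","top"):
    im=viewer.get_image(n); cv2.imwrite(f"pics/{n}0.png",im)
    K,R,t=cal(n); print(n,"cam at",(-R.T@t).round(3), "f",K[0,0].round(0), "axis",R[2].round(2))
Z=dict(clamp=0,clamp_knob=.074,clip_loop=.082,block_center=.042,carrier=0,clamp_pin=.082,clamp_hinge=.074,clamp_nest=.042)
for k,z in Z.items():
    for n in("scene","top"):
        for d in nets.pinpoint(n,k)[:4]: print(k,n,round(d["confidence"],2),np.round(d["at"],1),ray(n,d["at"],z).round(4))
print(readout.get_obs())
E
```

```text
scene cam at [-0.175 -0.329  0.852] f 411.0 axis [ 0.58  0.34 -0.74]
top cam at [0.129 0.046 1.535] f 446.0 axis [ 0.21 -0.   -0.98]
clamp scene 0.9 [245.4 189.9] [0.5072 0.1809 0.    ]
clamp scene 0.9 [347.4 306.2] [ 0.302  -0.2272  0.    ]
clamp top 0.88 [346.  249.4] [ 0.2875 -0.2231  0.    ]
clamp top 0.66 [226.7 195.5] [0.498  0.1821 0.    ]
clamp_knob scene 0.91 [379.2 315.4] [ 0.2726 -0.3016  0.074 ]
clamp_knob scene 0.61 [218.3 159.7] [0.5136 0.2706 0.074 ]
clamp_knob scene 0.59 [271.6 181.9] [0.5077 0.0905 0.074 ]
clamp_knob top 0.57 [370.8 250.6] [ 0.272  -0.2908  0.074 ]
clip_loop scene 0.38 [245.9 189.5] [0.4433 0.1314 0.082 ]
clip_loop top 0.62 [236.9 200.7] [0.4588 0.1413 0.082 ]
block_center scene 0.72 [242.8 180.6] [0.5013 0.1822 0.042 ]
block_center scene 0.51 [242.3 179.5] [0.5044 0.1859 0.042 ]
block_center top 0.55 [221.7 190.5] [0.5065 0.1951 0.042 ]
carrier scene 0.65 [397.6 259.8] [ 0.4816 -0.2863  0.    ]
carrier top 0.56 [358.  194.1] [ 0.4806 -0.2818  0.    ]
carrier top 0.43 [237.1 202.6] [0.4706 0.1462 0.    ]
clamp_pin scene 0.89 [364.9 307.1] [ 0.2716 -0
[... 672 characters left out ...]
st top 0.56 [350.4 246.6] [ 0.2918 -0.2312  0.042 ]
{'t': 0.9, 'q': array([ 1.11702936e+00,  5.26852509e-02,  1.61288258e+00, -1.69512353e-05,
        1.47601483e+00, -1.18986593e-01]), 'dq': array([-0.00061684, -0.00116764,  0.0006643 , -0.00056606, -0.00012388,
       -0.00040924]), 'effort': array([ 5.94480916e-04, -3.93690097e+01, -3.70463669e+01, -1.51048348e-04,
        3.24995717e-04, -1.11753909e-05]), 'tool_pos': array([0.20534026, 0.59028851, 0.23132315]), 'tool_rot': array([2.56049606e+00, 1.82027505e+00, 2.64762574e-05]), 'contact_force': array([ 0.37479903,  0.17010664, -0.02640059]), 'wrist_torque': array([ 0.05102727, -0.00217648, -0.04804978]), 'opening': 0.08543527175272762}
```

View pics/scene0.png

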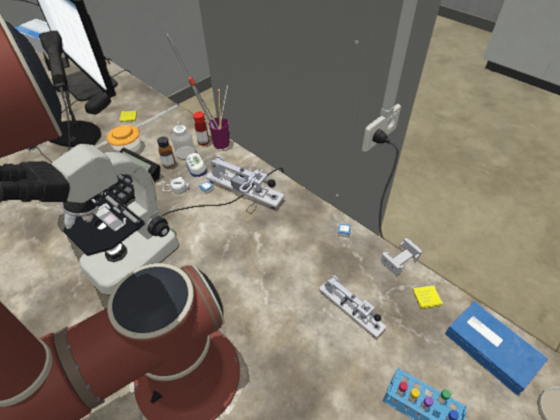

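View pics/top0.png

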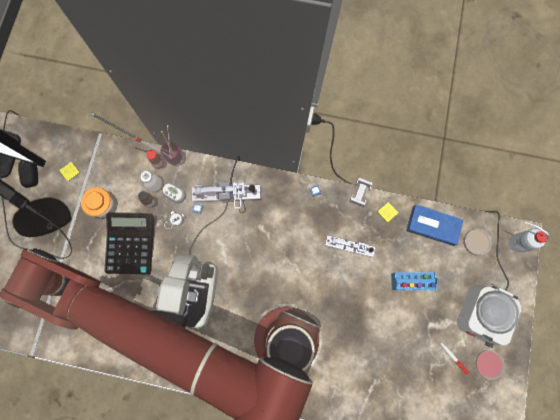

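```bash
cat >> h.py <<'E'
def T(p,L): # p=(x,y,yaw)
    L=np.atleast_2d(np.array(L,float)); c,s=np.cos(p[2]),np.sin(p[2])
    return np.c_[p[0]+c*L[:,0]-s*L[:,1],p[1]+s*L[:,0]+c*L[:,1],L[:,2]]
def rect(x0,x1,y0,y1,z): return [[x0,y0,z],[x1,y0,z],[x1,y1,z],[x0,y1,z],[x0,y0,z]]
CL=[rect(-.025,.025,-.122,.118,.024),rect(-.03,.03,-.019,.019,.06),[[-.03,-.05,.082],[.03,-.05,.082]],[[0,-.05,.05],[0,-.05,.096]],[[0,.085,.074],[0,-.095,.074]],rect(-.062,-.042,-.058,-.034,.082)]
CA=[rect(-.033,.033,-.011,.011,.006),rect(-.033,.033,-.0225,.0225,.034)]
def crop(n,im,c,lines,sz=(100,75),k=4):
    x0,y0=int(c[0]-sz[0]//2),int(c[1]-sz[1]//2)
    o=cv2.resize(im[y0:y0+sz[1],x0:x0+sz[0]],None,fx=k,fy=k,interpolation=cv2.INTER_CUBIC)
    for P,col in lines:
        q=((proj(n,P)-[x0,y0]+.5)*k*8).round().astype(np.int32); cv2.polylines(o,[q],False,col,1,cv2.LINE_AA,3)
    return o
E
python3 - <<'E'
from h import *
from scipy.optimize import least_squares
import itertools
ob=[]
L=dict(clamp=(0,0,0),clamp_knob=(0,-.095,.074),clip_loop=(-.052,-.046,.082),block_center=(0,0,.042),clamp_pin=(0,-.05,.082),clamp_hinge=(0,.085,.074),clamp_nest=(0,0,.042))
p0=(.498,.186,0.)
ims={n:viewer.get_image(n) for n in("scene","top")}
for k in L:
    for n in ims:
        for d in nets.pinpoint(n,k):
            if np.linalg.norm(d["at"]-proj(n,T(p0,L[k]))[0])<12: ob.append((k,n,d["at"]));break
f=lambda p:np.concatenate([proj(n,T(p,L[k]))[0]-a for k,n,a in ob])
r=least_squares(f,p0,loss="soft_l1",f_scale=1.5,x_scale=[.01,.01,.1]); p=r.x
for o,e in zip(ob,f(p).reshape(-1,2)): print(o[0],o[1],e.round(1))
print("clamp",p.round(4))
ca=(.481,-.284,0); 
for n in ims:
    for d in nets.masks_of(n,"carrier")[:1]:
        m=d["region"].astype(np.uint8); rr=cv2.minAreaRect(cv2.findNonZero(m)); print("carrier",n,d["box"],rr)
g=(0,255,0)
rows=[]
lc=[(T(p,l),g) for l in CL]
rows.append(np.hstack([crop(n,ims[n],proj(n,T(p,(0,0,.05)))[0],lc) for n in ims]))
rows.append(np.hstack([crop(n,ims[n],proj(n,[ca[0],ca[1],.02])[0],[]) for n in ims]))
cv2.imwrite("pics/c1.png",np.vstack(rows))
E
```

```text
clamp scene [-0.7  0.7]
clamp top [ 1.4 -1.4]
clamp_knob scene [-1.6  3.3]
clamp_knob top [ 0.1 -1.4]
clip_loop scene [-0.9 -0.7]
clip_loop top [-1.3 -4.6]
block_center scene [-0.9  1.5]
clamp_pin scene [1.6 1.3]
clamp_hinge scene [-2.7  0.2]
clamp_hinge top [0.6 0.3]
clamp_nest scene [ 0.3 -1.7]
clamp_nest top [ 3.5 -1.1]
clamp [0.5034 0.1827 0.0066]
carrier scene [378.5, 238.5, 420.8, 273.6] ((401.3059997558594, 255.22518920898438), (24.74932098388672, 38.205265045166016), 54.782405853271484)
carrier top [348.3, 181.3, 373.5, 209.1] ((360.7758483886719, 191.3103485107422), (15.412713050842285, 25.25456428527832), 21.801406860351562)
```

View pics/c1.png

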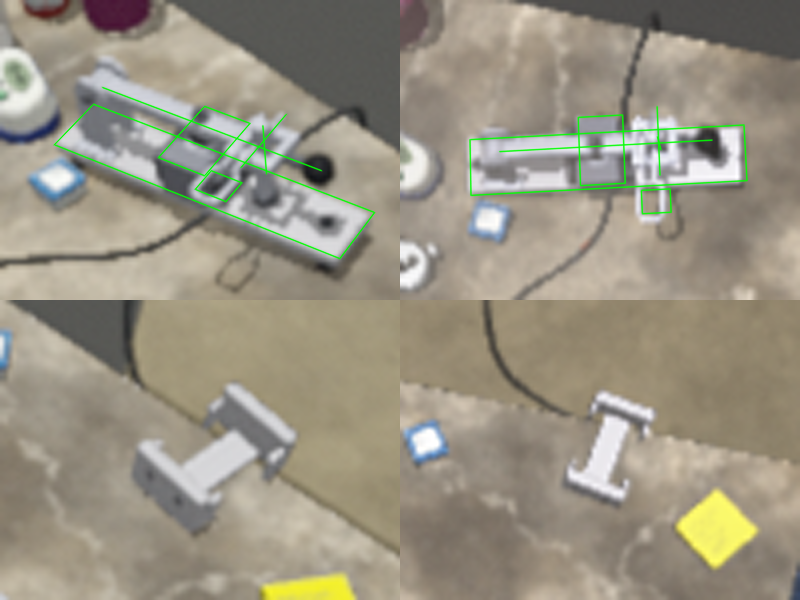

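```bash
cat >> h.py <<'E'
from scipy.optimize import minimize
S=8
def box(x0,x1,y0,y1,z0,z1): return np.array([[x,y,z] for x in(x0,x1) for y in(y0,y1) for z in(z0,z1)])
def render(n,p,bs,win):
    x0,y0,w,h=win; m=np.zeros((h*S,w*S),np.uint8)
    for b in bs:
        q=(proj(n,T(p,b))-[x0-.5,y0-.5])*S
        cv2.fillConvexPoly(m,cv2.convexHull((q*16).round().astype(np.int32)),255,cv2.LINE_8,4)
    m=cv2.resize(m,(w,h),interpolation=cv2.INTER_AREA).astype(float)
    return cv2.GaussianBlur(m,(0,0),.6)
def carb(tw,hw): 
    B=[box(-.033,.033,-.011,.011,0,.006)]
    for s in(-1,1):
        B.append(box(*sorted((s*.033,s*(.033+tw))),-hw,hw,0,.034))
        for r in(-1,1): B.append(box(*sorted((s*.0215,s*(.033+tw))),*sorted((r*.0225,r*hw)),0,.024))
    return B
def clb(): return [box(-.025,.025,-.122,.118,.012,.024),box(-.03,.03,-.019,.019,.024,.06),box(-.025,.025,.07,.1,.024,.088)]
def fit(ims,p0,mk,extra,half,verbose=1,cams=("scene","top")):
    C={}
    for n in cams:
        c=proj(n,[p0[0],p0[1],.03])[0]; win=(int(c[0])-half,int(c[1])-half,2*half,2*half)
        im=ims[n][win[1]:win[1]+2*half,win[0]:win[0]+2*half].astype(float)
        C[n]=(win,im[...,2]-im[...,0])
    def cost(v):
        p=(p0[0]+v[0]*.01,p0[1]+v[1]*.01,p0[2]+v[2]*.1); s=0
        for n,(w,ch) in C.items(): s+=np.corrcoef(render(n,p,mk(*(np.array(extra)+v[3:]*.005)),w).ravel(),ch.ravel())[0,1]
        return s
    k=3+len(extra); r=minimize(cost,np.zeros(k),method="Nelder-Mead",options=dict(initial_simplex=np.vstack([np.zeros(k),.6*np.eye(k)]),xatol=.005,fatol=1e-5,maxiter=400))
    v=r.x; p=(p0[0]+v[0]*.01,p0[1]+v[1]*.01,p0[2]+v[2]*.1)
    if verbose: print(cams,np.round(p,4),(np.array(extra)+v[3:]*.005).round(4),"score",round(-r.fun/len(cams),3))
    return p
E
python3 - <<'E'
from h import *
ims={n:cv2.imread(f"pics/{n}0.png") for n in("scene","top")}
for cams in(("scene","top"),("scene",),("top",)):
    a=fit(ims,(.481,-.284,-.25),carb,(.006,.027),26,1,cams)
    b=fit(ims,(.5034,.1827,.0066),clb,(),50,1,cams)
    if len(cams)==2: A,B=a,b
g=(0,255,0)
m=[[(T(B,l),g) for l in CL],[(T(A,l),g) for l in CA]]
cv2.imwrite("pics/c2.png",np.vstack([np.hstack([crop(n,ims[n],proj(n,[P[0],P[1],.03])[0],m[i]) for n in ims]) for i,P in enumerate((B,A))]))
for n,uv in(("top",(190,262)),("scene",(100,155))): print(n,[ray(n,uv,z).round(2) for z in(.1,.2,.3)])
E
```

```text
('scene', 'top') [ 0.4847 -0.2892 -0.4342] [0.0091 0.0259] score 0.684Traceback (most recent call last):
  File "<stdin>", line 5, in <module>
  File "h.py", line 49, in fit
    k=3+len(extra); r=minimize(cost,np.zeros(k),method="Nelder-Mead",options=dict(initial_simplex=np.vstack([np.zeros(k),.6*np.eye(k)]),xatol=.005,fatol=1e-5,maxiter=400))
                      ~~~~~~~~^^^^^^^^^^^^^^^^^^^^^^^^^^^^^^^^^^^^^^^^^^^^^^^^^^^^^^^^^^^^^^^^^^^^^^^^^^^^^^^^^^^^^^^^^^^^^^^^^^^^^^^^^^^^^^^^^^^^^^^^^^^^^^^^^^^^^^^^^^^^^
    res = _minimize_neldermead(fun, x0, args, callback, bounds=bounds,
                               **options)
    fxcc = func(xcc)
    fx = function(np.copy(x), *(wrapper_args + args))
  File "h.py", line 47, in cost
    for n,(w,ch) in C.items(): s+=np.corrcoef(render(n,p,mk(*(np.array(extra)+v[3:]*.005)),w).ravel(),ch.ravel())[0,1]
                                              ~~~~~~^^^^^^^^^^^^^^^^^^^^^^^^^^^^^^^^^^^^^^^^^
  File "h.py", line 28, in render
    q=(proj(n,T(p,b))-[x0-.5,y0-.5])*S
       ~~~~^^^^^^^^^^
  File "h.py", line 9, in proj
    K,R,t=cal(n); p=(R@np.atleast_2d(X).T).T+t; p=p@K.T; return p[:,:2]/p[:,2:]
          ~~~^^^
  File "h.py", line 4, in cal
    c=viewer.calibration(n); return np.array(c["camera_matrix"]),np.array(c["R"]),np.array(c["t"]).ravel()
ValueError: time passes only in moves, steps and waits
```

```bash
sed -i 's/^def cal(n):/import functools\n@functools.lru_cache\ndef cal(n):/' h.py
cat > m.py <<'E'
from h import *
ims={n:cv2.imread(f"pics/{n}0.png") for n in("scene","top")}
for cams in(("scene","top"),("scene",),("top",)):
    a=fit(ims,(.484,-.287,-.35),carb,(.006,.027),26,1,cams)
    b=fit(ims,(.5034,.1827,.0066),clb,(),50,1,cams)
    if len(cams)==2: A,B=a,b
g=(0,255,0)
m=[[(T(B,l),g) for l in CL],[(T(A,l),g) for l in CA]]
cv2.imwrite("pics/c2.png",np.vstack([np.hstack([crop(n,ims[n],proj(n,[P[0],P[1],.03])[0],m[i]) for n in ims]) for i,P in enumerate((B,A))]))
for n,uv in(("top",(190,262)),("scene",(100,155))): print(n,[ray(n,uv,z).round(2) for z in(.1,.2,.3)])
E
python3 m.py
```

```text
('scene', 'top') [ 0.4849 -0.2891 -0.4349] [0.0092 0.0256] score 0.678
('scene', 'top') [0.5034 0.1834 0.0011] [] score 0.538
('scene',) [ 0.4846 -0.2896 -0.4276] [0.009  0.0257] score 0.873
('scene',) [0.5016 0.1799 0.0421] [] score 0.518
('top',) [ 0.4848 -0.2879 -0.4315] [0.0094 0.0264] score 0.487
('top',) [5.035e-01 1.850e-01 4.000e-04] [] score 0.561
top [array([0.26, 0.3 , 0.1 ]), array([0.25, 0.28, 0.2 ]), array([0.24, 0.26, 0.3 ])]
scene [array([0.35, 0.56, 0.1 ]), array([0.28, 0.44, 0.2 ]), array([0.21, 0.32, 0.3 ])]
```

View pics/c2.png

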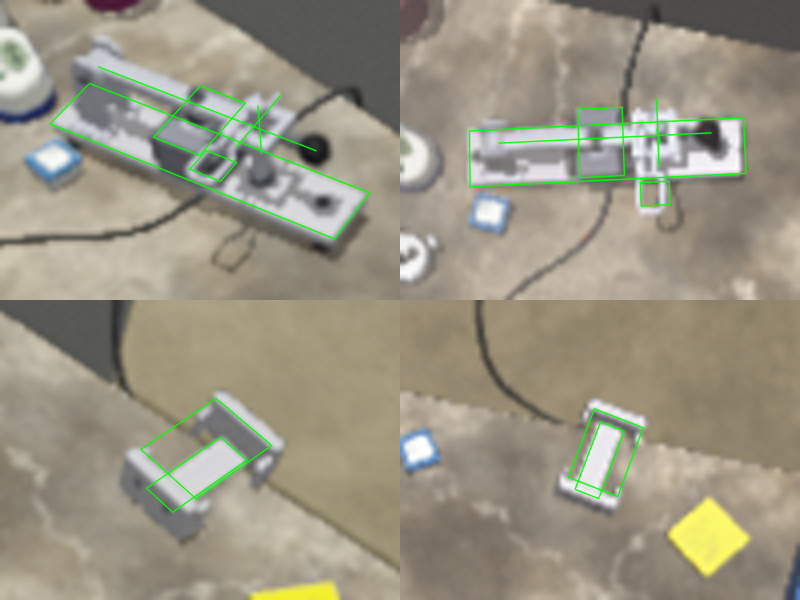

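Request:
step_arm(
  moves=[
    [[0,0,3.5,0.1],[0,0,3.5,0.1],[0,0,3.5,0.1],[0.5,0,3.5,0.035],[3,-1,2,0],[3.5,-1,0,0],[3.5,-1.5,0,0],[3,-2,0,0],[3,-2,0,0],[2,-3,0,0]],
  ],
  grip=0,
)

```text
t: 2.63
tool_pos: [0.3925, 0.4847, 0.3903]
tool_rot: [2.221, 2.221, -0.001]
contact_force: [-0.5, -0.8, -0.9]
opening: 0.0858
```

Request:
step_arm(
  moves=[
    [[2,-3,0,0],[2,-3,0,0],[1,-3.5,0,0],[0,-3.5,0,0],[0,-3.5,0,0],[0,-3.5,0,0],[0,-3.5,0,0],[0,-3.5,0,0],[0,-3.5,0,0],[0,-3.5,0,0]],
  ],
)

```text
t: 3.47
tool_pos: [0.4399, 0.1438, 0.3915]
tool_rot: [2.22, 2.222, 0.001]
contact_force: [0.7, 1.1, -0.7]
opening: 0.0855
```

Request:
step_arm(
  moves=[
    [[0.9,-0.4,-3,0],[0,0,-4,0],[0,0,-4,0],[0,0,-4,0],[0,0,-4,0],[0,0,-3.5,0],[0,0,-3,0],[0,0,-3,0],[0,0,-2,0],[0,0,0,0]],
  ],
)

```text
t: 4.3
tool_pos: [0.4454, 0.1407, 0.0811]
tool_rot: [-2.217, -2.217, 0.012]
contact_force: [-1.2, 0.4, -0.6]
opening: 0.0851
```

```bash
python3 - <<'E'
from h import *
o=readout.get_obs(); print(o["tool_pos"],o["contact_force"])
n="scene"; im=viewer.get_image(n); i2=viewer.get_image("top")
t=o["tool_pos"]
cv2.imwrite("pics/s1.png",np.hstack([crop(n,im,proj(n,t)[0],[],(80,110),5),crop("top",i2,proj("top",t)[0],[],(80,110),5)]))
E
```

```text
[0.4453577  0.14065251 0.08106511] [-1.18329425  0.37566017 -0.58590192]
```

View pics/s1.png

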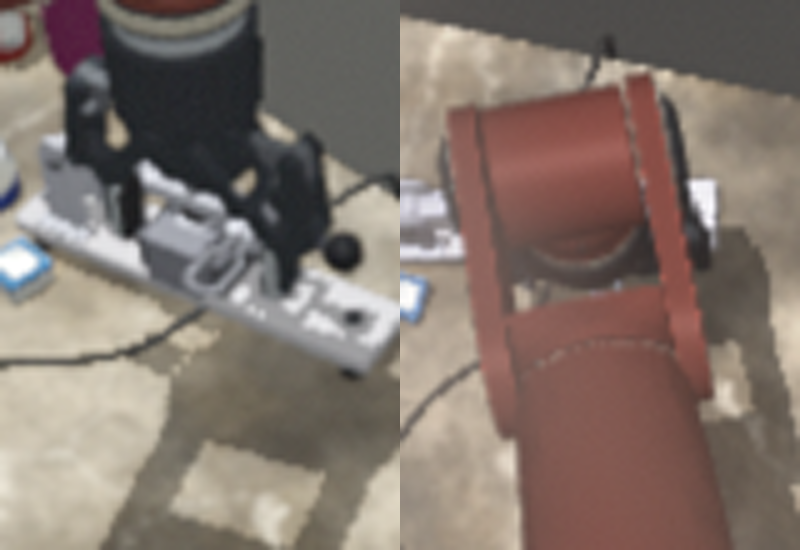

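Request:
step_arm(
  moves=[
    [[0.2,-0.2,-0.8,0],[0.2,-0.1,-0.5,0],[0,0,0,0],[0,0,0,0]],
  ],
)

```text
t: 4.73
tool_pos: [0.4539, 0.1382, 0.0739]
tool_rot: [2.221, 2.221, 0.001]
contact_force: [-0.2, -0.5, -0.7]
opening: 0.0855
```

Request:
step_arm(
  moves=[
    [[0,0,0,0],[0,0,0,0],[0,0,0,0],[0,0,0,0],[0,0,0,0],[0,0,0,0]],
  ],
  grip=0.35,
  squeeze=40,
)

```text
t: 5.23
tool_pos: [0.4534, 0.1383, 0.0734]
tool_rot: [2.221, 2.222, 0.0]
contact_force: [-0.4, -0.4, -0.2]
opening: 0.0553
```

Request:
step_arm(
  moves=[
    [[-0.2,0,-0.7,0],[0,0,0,0],[0,0,0,0],[0,0,0,0],[0,0,0,0],[0,0,0,0],[0,0,0,0],[0,0,0,0]],
  ],
  grip=1,
)

```text
t: 5.9
tool_pos: [0.4514, 0.1383, 0.0664]
tool_rot: [2.221, 2.222, 0.0]
contact_force: [-0.2, -1.3, 0.3]
opening: 0.0223
```

Request:
step_arm(
  moves=[
    [[-0.5,0,0,0],[-0.5,0,0,0],[-0.7,0,0,0],[-0.7,0,0,0],[-0.7,0,0,0],[0,0,0,0]],
  ],
  squeeze=60,
)

```text
t: 6.4
tool_pos: [0.4184, 0.1382, 0.0657]
tool_rot: [-2.22, -2.221, 0.002]
contact_force: [0.1, 0.3, -0.8]
opening: 0.0216
```

Request:
step_arm(
  moves=[
    [[-1,0,0,0],[-1,0,0,0],[-1,0,0,0],[-1,0,0,0],[-1,0,0,0],[-1,0,0,0],[0,0,0,0],[0,0,0,0]],
  ],
)

```text
t: 7.07
tool_pos: [0.3603, 0.1383, 0.0663]
tool_rot: [2.22, 2.222, 0.001]
contact_force: [0.5, 0.0, -0.1]
opening: 0.0215
```

Request:
step_arm(
  moves=[
    [[0,0,-1.5,0],[0,0,-1.5,0],[0,0,-1.2,0],[0,0,-1,0],[0,0,-0.5,0],[0,0,-0.3,0],[0,0,0,0],[0,0,0,0]],
  ],
)

```text
t: 7.73
tool_pos: [0.3609, 0.1383, 0.0067]
tool_rot: [2.221, 2.221, 0.001]
contact_force: [0.3, -0.5, 0.2]
opening: 0.0217
```

```bash
python3 - <<'E'
from h import *
t=readout.get_obs()["tool_pos"]; print(t,readout.get_obs()["contact_force"])
n="scene"; im=viewer.get_image(n)
cv2.imwrite("pics/s2.png",crop(n,im,proj(n,[.42,.14,.03])[0],[],(130,100),6))
E
```

```text
[0.36090921 0.1383338  0.0067404 ] [ 0.33909478 -0.47115623  0.16014547]
```

View pics/s2.png

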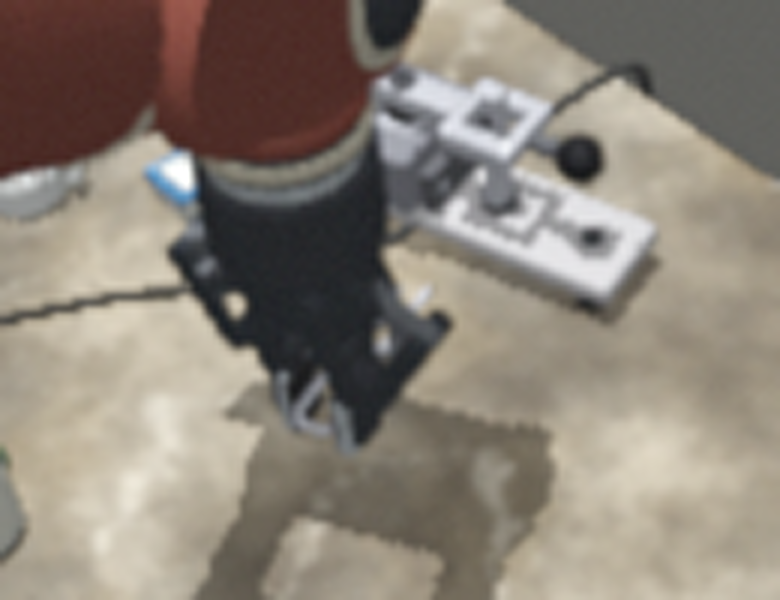

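Request:
step_arm(
  moves=[
    [[0,0,-0.3,0],[0,0,0,0],[0,0,0,0],[0,0,0,0],[0,0,0,0],[0,0,0,0]],
  ],
  grip=0.45,
)

```text
t: 8.28
tool_pos: [0.3605, 0.1383, 0.0034]
tool_rot: [2.221, 2.222, 0.0]
contact_force: [0.0, 0.0, 0.4]
opening: 0.047
```

Request:
step_arm(
  moves=[
    [[0,0,1,0],[0,0,2,0],[0,0,3,0],[0,0,4,0],[0,0,4,0],[0,-3,2,-0.12],[0,-3,0,-0.12],[0,-3,0,-0.12],[0,-3,0,-0.12],[0,-3,0,-0.12]],
  ],
)

```text
t: 9.12
tool_pos: [0.3602, -0.013, 0.1638]
tool_rot: [2.782, 1.458, 0.002]
contact_force: [1.4, -0.2, 1.0]
opening: 0.0468
```

```bash
python3 - <<'E'
from h import *
t=readout.get_obs()["tool_pos"]; print(t,readout.get_obs()["opening"])
ims={n:viewer.get_image(n) for n in("scene","top")}
for n in ims:
  for d in nets.pinpoint(n,"clip_loop")[:2]: print(n,d["confidence"],ray(n,d["at"],.002).round(3))
  for d in nets.pinpoint(n,"clamp_knob")[:3]: print(n,d["confidence"],ray(n,d["at"],.074).round(4))
cv2.imwrite("pics/s3.png",np.hstack([crop(n,ims[n],proj(n,[.45,.13,.03])[0],[],(100,120),4) for n in ims]))
E
```

```text
[ 0.36024336 -0.01295942  0.16375593] 0.04682706248102304
scene 0.42 [0.355 0.134 0.002]
scene 0.91 [ 0.2729 -0.304   0.074 ]
scene 0.71 [0.523  0.1034 0.074 ]
top 0.52 [0.365 0.126 0.002]
top 0.68 [0.5111 0.088  0.074 ]
top 0.61 [ 0.2722 -0.2872  0.074 ]
top 0.55 [ 0.401  -0.3607  0.074 ]
```

View pics/s3.png

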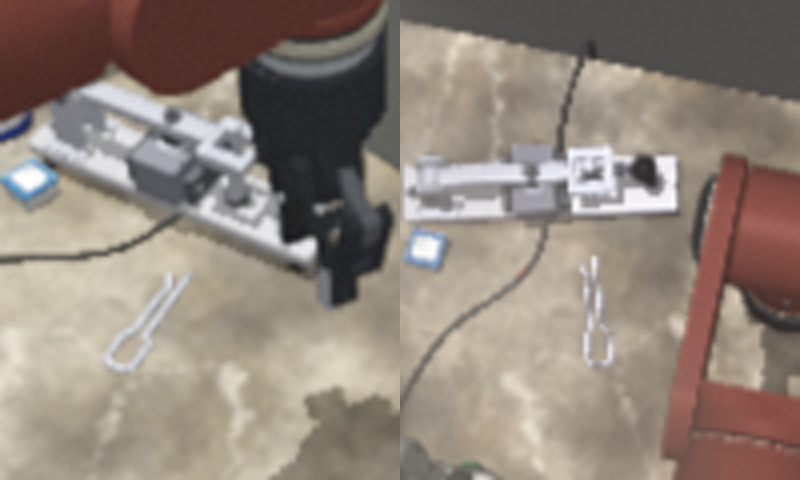

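Request:
step_arm(
  moves=[
    [[2,1,0,-0.12],[2,1,0,-0.12],[2,1,0,-0.12],[2,1,0,-0.12],[2,1.5,0,-0.12],[2,1.5,0,-0.12],[1.4,1.5,0,-0.12],[1,1.5,0,-0.125],[0,0,0,0],[0,0,0,0]],
  ],
)

```text
t: 10.25
tool_pos: [0.504, 0.0901, 0.1629]
tool_rot: [3.141, 0.02, -0.002]
contact_force: [-0.3, -0.1, 0.6]
opening: 0.0467
```

Request:
step_arm(
  moves=[
    [[0,-0.1,-3,0],[0,0,-3,0],[0,0,-2.5,0],[0,0,-2,0],[0,0,0,0],[0,0,0,0]],
  ],
)

```text
t: 10.75
tool_pos: [0.5028, 0.0872, 0.0573]
tool_rot: [3.141, 0.012, -0.005]
contact_force: [1.2, 0.3, -0.1]
opening: 0.0472
```

Request:
step_arm(
  moves=[
    [[0,0,0,0],[0,0,0,0],[0,0,0,0],[0,0,0,0],[0,0,0,0],[0,0,0,0]],
  ],
  grip=1,
  squeeze=30,
)

```text
t: 11.25
tool_pos: [0.5037, 0.0873, 0.0605]
tool_rot: [3.141, 0.011, -0.004]
contact_force: [-8.5, -0.3, 8.2]
opening: 0.0219
```

Request:
step_arm(
  moves=[
    [[-0.1,0,0.7,0],[0,0.05,0.7,0],[0,0.15,1.3,0],[0,0.25,1.3,0],[0,0.35,1.3,0],[0,0,0,0]],
  ],
)

```text
t: 11.75
tool_pos: [0.5037, 0.096, 0.1147]
tool_rot: [-3.141, -0.011, -0.002]
contact_force: [-4.1, -0.3, -0.8]
opening: 0.0216
```

Request:
step_arm(
  moves=[
    [[0,1,2.5,0],[0,1.35,2.35,0],[0,1.7,2.1,0],[0,2,1.8,0],[0,2.2,1.5,0],[0,2.4,1.2,0],[0,2.6,0.8,0],[0,2.7,0.4,0],[0,0,0,0]],
  ],
)

```text
t: 12.5
tool_pos: [0.5047, 0.2586, 0.2418]
tool_rot: [-3.138, -0.016, -0.01]
contact_force: [0.0, -0.1, 7.0]
opening: 0.0216
```

Request:
step_arm(
  moves=[
    [[0,2.7,0,0],[0,2.7,-0.4,0],[0,1.3,-0.35,0],[0,0,0,0],[0,0,0,0]],
  ],
)

```text
t: 12.92
tool_pos: [0.5052, 0.3236, 0.2341]
tool_rot: [-3.138, -0.012, -0.011]
contact_force: [0.2, 2.3, 6.2]
opening: 0.0218
```

Request:
step_arm(
  moves=[
    [[0,0,0,0],[0,0,0,0],[0,0,0,0],[0,0,0,0],[0,0,2,0],[0,0,3,0],[0,0,4,0],[0,-2,3,0],[0,-4,0,0],[0,-4,0,0]],
  ],
  grip=0.45,
)

```text
t: 13.75
tool_pos: [0.504, 0.2215, 0.3535]
tool_rot: [-3.14, -0.013, -0.008]
contact_force: [1.4, 0.0, -0.2]
opening: 0.047
```

Request:
step_arm(
  moves=[
    [[0,-4,0,0],[0,-4,0,0],[0,-4,0,0],[0,-4,0,0],[0,-4,0,0],[0,-4,0,0],[0,-4,0,0],[0,-4,0,0]],
  ],
  grip=0,
)

```text
t: 14.42
tool_pos: [0.5026, -0.1003, 0.3501]
tool_rot: [-3.141, -0.009, 0.0]
contact_force: [0.8, -0.4, 0.1]
opening: 0.0852
```

```bash
python3 - <<'E'
from h import *
print(readout.get_obs()["tool_pos"],readout.get_obs()["opening"])
ims={n:viewer.get_image(n) for n in("scene","top")}
p=(.503,.184,.0)
for n in ims:
  for d in nets.pinpoint(n,"block_center")[:2]: print(n,d["confidence"],ray(n,d["at"],.042).round(4))
  for d in nets.pinpoint(n,"clamp_nest")[:2]: print("nest",n,d["confidence"],ray(n,d["at"],.042).round(4))
L=[(T(p,CL[0]),(0,255,0)),(T(p,CL[1]),(0,255,0))]
cv2.imwrite("pics/s4.png",np.hstack([crop(n,ims[n],proj(n,[.5,.2,.06])[0],L,(100,120),4) for n in ims]))
E
```

```text
[ 0.50261188 -0.10025657  0.35006168] 0.08522915430526261
scene 0.72 [0.5158 0.1891 0.042 ]
nest scene 0.74 [ 0.2943 -0.2367  0.042 ]
nest scene 0.71 [0.4938 0.1918 0.042 ]
top 0.52 [0.5679 0.3529 0.042 ]
top 0.46 [0.5043 0.1941 0.042 ]
nest top 0.93 [0.5073 0.1903 0.042 ]
nest top 0.66 [ 0.2845 -0.2303  0.042 ]
```

View pics/s4.png

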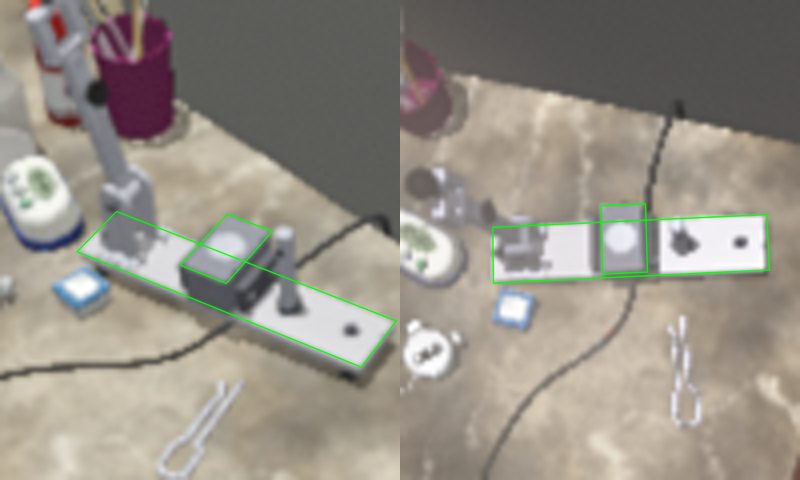

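Request:
step_arm(
  moves=[
    [[0,4,0,0],[0,4,-2,0],[0,4,-2,0],[0,4,-2,0],[0,4,-2,0],[0,4,-2,0],[0,3,-2,0],[0,1.6,-2,0],[0,0,0,0],[0,0,0,0]],
  ],
)

```text
t: 15.55
tool_pos: [0.5018, 0.1758, 0.2158]
tool_rot: [3.141, 0.016, -0.005]
contact_force: [0.6, -0.5, 0.9]
opening: 0.0854
```

Request:
step_arm(
  moves=[
    [[0.1,1,-2,0],[0,0,-3,0],[0,0,-3,0],[0,0,-3,0],[0,0,-2.5,0],[0,0,-2,0],[0,0,-1,0],[0,0,0,0],[0,0,0,0]],
  ],
)

```text
t: 16.3
tool_pos: [0.5054, 0.1839, 0.0535]
tool_rot: [-3.141, -0.009, -0.003]
contact_force: [1.1, -0.2, -0.1]
opening: 0.0854
```

Request:
step_arm(
  moves=[
    [[-0.1,0.2,-1.2,0],[-0.1,0,-1.3,0],[0,0,0,0],[0,0,0,0]],
  ],
)

```text
t: 16.63
tool_pos: [0.5014, 0.186, 0.0261]
tool_rot: [3.141, 0.01, -0.003]
contact_force: [0.4, 0.2, -0.7]
opening: 0.0856
```

Request:
step_arm(
  moves=[
    [[0,0,0,0],[0,0,0,0],[0,0,0,0],[0,0,0,0],[0,0,0,0],[0,0,0,0],[0,0,0,0]],
  ],
  grip=1,
  squeeze=40,
)

```text
t: 17.22
tool_pos: [0.5031, 0.1863, 0.0279]
tool_rot: [-3.141, -0.009, -0.002]
contact_force: [0.7, 0.2, 4.0]
opening: 0.0593
```

Request:
step_arm(
  moves=[
    [[0,0,0.7,0],[0,0,1.2,0],[0,0,2,0],[0,0,3,0],[0,0,3,0],[0,0,3,0],[0,0,1,0],[0,0,0,0]],
  ],
  squeeze=50,
)

```text
t: 17.88
tool_pos: [0.5043, 0.1866, 0.1702]
tool_rot: [-3.14, -0.01, -0.011]
contact_force: [0.8, 0.1, -2.2]
opening: 0.0593
```

Request:
step_arm(
  moves=[
    [[0,-2,0,0],[0,-3,0,-0.1],[-0.5,-3,0,-0.1],[-1,-3,0,-0.1],[-1,-3,0,-0.13],[-1,-3,0,0],[-1,-3,0,0],[-1,-2.5,0,0],[0,-1.5,0,0],[0,0,0,0]],
  ],
)

```text
out of range
```

Request:
step_arm(
  moves=[
    [[0,-2,0,0],[0,-3,0,-0.1],[-0.5,-3,0,-0.1],[-1,-3,0,-0.1],[-1,-3,0,-0.12],[-1,-3,0,0],[-1,-3,0,0],[-1,-2.5,0,0],[0,-1.5,0,0],[0,0,0,0]],
  ],
)

```text
t: 18.72
tool_pos: [0.4455, -0.0558, 0.1634]
tool_rot: [3.073, -0.652, -0.006]
contact_force: [0.3, 0.8, -2.6]
opening: 0.0596
```

Request:
step_arm(
  moves=[
    [[0,0,-3,0],[0,0,-3,0],[0,0,-3,0],[0,0,-2.5,0],[0,0,-2,0],[0,0,-1,0],[0,0,-0.5,0],[0,0,0,0],[0,0,0,0]],
  ],
)

```text
t: 19.47
tool_pos: [0.4479, -0.0537, 0.0167]
tool_rot: [-3.075, 0.645, -0.001]
contact_force: [-0.2, -1.1, -1.3]
opening: 0.059
```

Request:
step_arm(
  moves=[
    [[0,0,-0.6,0],[0,0,-0.4,0],[0,0,-0.1,0],[0,0,0,0]],
  ],
)

```text
t: 19.8
tool_pos: [0.4473, -0.0539, 0.0051]
tool_rot: [-3.074, 0.646, 0.0]
contact_force: [-0.6, -0.8, -0.9]
opening: 0.0593
```

Request:
step_arm(
  moves=[
    [[0,0,-0.1,0],[0,0,-0.1,0],[0,0,0,0]],
  ],
)

```text
t: 20.05
tool_pos: [0.4477, -0.054, 0.004]
tool_rot: [3.074, -0.646, 0.0]
contact_force: [-1.9, 0.7, 4.3]
opening: 0.0591
```

Request:
step_arm(
  moves=[
    [[0,0,0,0],[0,0,0,0],[0,0,0,0],[0,0,0,0],[0,0,0,0],[0,0,2,0],[0,0,3,0],[0,0,3,0],[0,0,0,0.12],[0,0,0,0.12]],
  ],
  grip=0,
)

```text
t: 20.88
tool_pos: [0.4493, -0.0545, 0.086]
tool_rot: [3.129, -0.264, 0.009]
contact_force: [-1.6, 0.1, -0.6]
opening: 0.0851
```

Request:
step_arm(
  moves=[
    [[0,0,0,0.12],[0,0,0,0.12],[0,0,0,0.12],[0,0,0,0.12],[0,0,0,0.12],[0,0,0,0.12],[0,0,0,0.12],[0,0,0,0.12],[0,0,0,0.12],[0,0,0,0.12]],
  ],
)

```text
t: 21.72
tool_pos: [0.4473, -0.0539, 0.083]
tool_rot: [-2.733, -1.55, 0.0]
contact_force: [0.2, -0.0, -0.3]
opening: 0.0851
```

Request:
step_arm(
  moves=[
    [[0,0,0,0.12],[0,0,0,0.011],[0,0,0,0],[0,0,0,0],[0,0,0,0]],
  ],
)

```text
t: 22.13
tool_pos: [0.4474, -0.0539, 0.0831]
tool_rot: [2.632, 1.715, 0.0]
contact_force: [0.3, -0.5, 0.5]
opening: 0.0851
```

```bash
python3 - <<'E'
from h import *
o=readout.get_obs(); print(o["tool_pos"],o["tool_rot"],o["opening"])
ims={n:viewer.get_image(n) for n in("scene","top")}
p=(.4477,-.054,-.418)
L=[(T(p,rect(-.03,.03,-.019,.019,.036)),(0,255,0))]
cv2.imwrite("pics/s5.png",np.hstack([crop(n,ims[n],proj(n,[.45,-.054,.03])[0],L,(100,120),4) for n in ims]))
E
```

```text
[ 0.44737077 -0.05389071  0.08313544] [2.63182618e+00 1.71544026e+00 7.80909318e-05] 0.08505168940341375
```

View pics/s5.png

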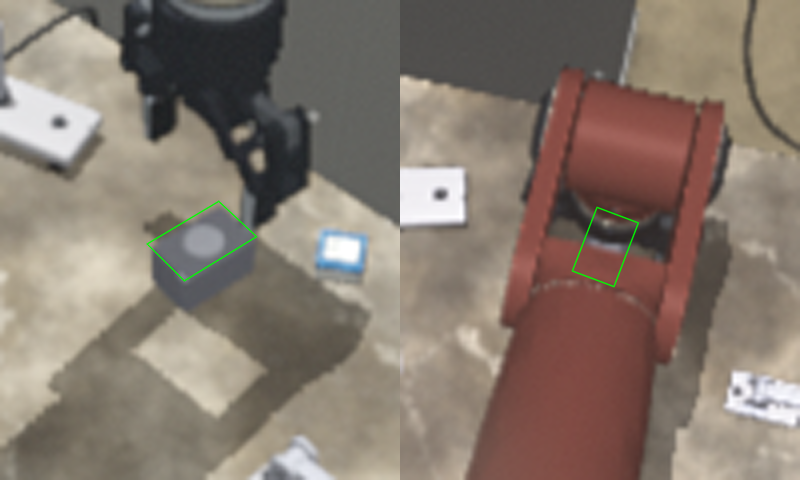

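Request:
step_arm(
  moves=[
    [[0,0,-2.5,0],[0,0,-2.5,0],[0,0,-1.7,0],[0,0,-0.8,0],[0,0,0,0],[0,0,0,0]],
  ],
)

```text
t: 22.73
tool_pos: [0.4475, -0.0539, 0.0084]
tool_rot: [-2.631, -1.717, 0.0]
contact_force: [-0.4, 0.5, 0.4]
opening: 0.0852
```

Request:
step_arm(
  moves=[
    [[0,0,0,0],[0,0,0,0],[0,0,0,0],[0,0,0,0],[0,0,0,0],[0,0,0,0],[0,0,0,0],[0,0,0,0],[0,0,0,0]],
  ],
  grip=1,
  squeeze=50,
)

```text
t: 23.48
tool_pos: [0.4483, -0.0542, 0.0092]
tool_rot: [2.629, 1.717, 0.002]
contact_force: [0.5, 0.4, 5.2]
opening: 0.0373
```

Request:
step_arm(
  moves=[
    [[0,0,1,0],[0,0,2,0],[0,0,3,0],[0,0,3,0],[0,0,1,0],[0,-2,0,0],[0.3,-3,0,0],[0.3,-3,0,0],[0.5,-3,0,0],[0.5,-3,0,0]],
  ],
)

```text
t: 24.32
tool_pos: [0.4626, -0.1947, 0.107]
tool_rot: [-2.629, -1.717, 0.001]
contact_force: [0.6, 0.0, -0.6]
opening: 0.0373
```

Request:
step_arm(
  moves=[
    [[0.6,-3,0,-0.018],[0.6,-3,-1,0],[0.5,-2,-1,0],[0.5,-1.4,-1,0],[0,0,-1,0],[0,0,0,0],[0,0,0,0],[0,0,0,0],[0,0,0,0]],
  ],
)

```text
t: 25.07
tool_pos: [0.4855, -0.2872, 0.0687]
tool_rot: [2.644, 1.695, 0.0]
contact_force: [-0.3, 0.1, -2.2]
opening: 0.0372
```

```bash
python3 - <<'E'
from h import *
o=readout.get_obs(); t=o["tool_pos"]; r=o["tool_rot"]; print(t.round(4),2*np.arctan2(r[1],r[0])-np.pi/2,o["contact_force"].round(1))
ims={n:viewer.get_image(n) for n in("scene","top")}
yaw=2*np.arctan2(r[1],r[0])-np.pi/2
b=t[2]-.0088
L=[(T((t[0],t[1],yaw),rect(-.03,.03,-.019,.019,z)),(0,255,0)) for z in(b,b+.036)]+[(T((.4848,-.289,-.43),l),(0,0,255)) for l in CA]
n="scene"; cv2.imwrite("pics/s6.png",crop(n,ims[n],proj(n,[.485,-.289,.03])[0],L,(90,75),8))
E
```

```text
[ 0.4855 -0.2872  0.0687] -0.43073011043123 [-0.3  0.1 -2.2]
```

View pics/s6.png

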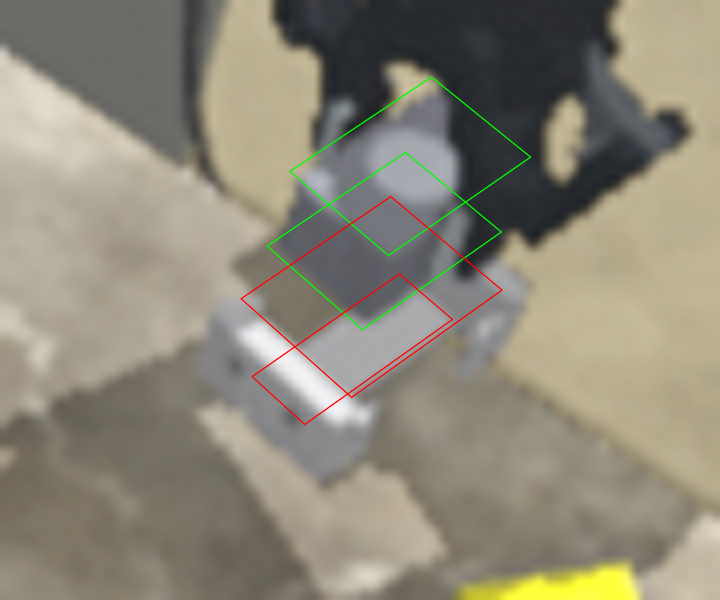

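```bash
python3 - <<'E'
from h import *
ims={n:cv2.imread(f"pics/{n}0.png") for n in("scene","top")}
p=(.4848,-.289,-.43)
g=(0,0,255)
L=[(T(p,rect(-.033,.033,-.011,.011,.006)),g)]+[(T(p,[[s*.033,-.0257,z],[s*.033,.0257,z]]),g) for s in(-1,1) for z in(.006,.034)]
L+=[(T(p,[[s*.042,-.0257,z],[s*.042,.0257,z]]),(255,0,0)) for s in(-1,1) for z in(0.0,.034)]
cv2.imwrite("pics/s7.png",np.hstack([crop("scene",ims["scene"],proj("scene",[*p[:2],.02])[0],L,(50,60),9),crop("top",ims["top"],proj("top",[*p[:2],.02])[0],L,(36,60),9)]))
E
```

```text
(no output)
```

View pics/s7.png

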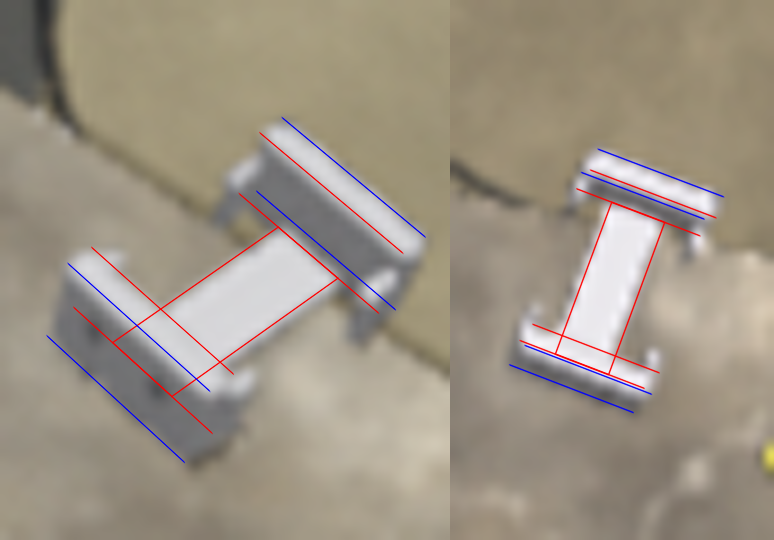

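Request:
step_arm(
  moves=[
    [[-0.1,-0.2,-0.8,0],[0,0,-0.8,0],[0,0,-0.5,0],[0,0,0,0],[0,0,0,0]],
  ],
)

```text
t: 25.58
tool_pos: [0.4838, -0.2894, 0.0461]
tool_rot: [-2.644, -1.693, 0.001]
contact_force: [0.7, 0.6, -1.7]
opening: 0.0369
```

Request:
step_arm(
  moves=[
    [[0.05,0.05,-0.5,0],[0,0,-0.5,0],[0,0,-0.4,0],[0,0,0,0]],
  ],
)

```text
t: 25.92
tool_pos: [0.4842, -0.2888, 0.0318]
tool_rot: [-2.644, -1.693, 0.001]
contact_force: [-0.6, 0.1, -2.1]
opening: 0.0375
```

Request:
step_arm(
  moves=[
    [[0,0,-0.5,0],[0,0,-0.5,0],[0,0,-0.4,0],[0,0,0,0]],
  ],
)

```text
t: 26.25
tool_pos: [0.4841, -0.2888, 0.0178]
tool_rot: [-2.644, -1.693, 0.001]
contact_force: [0.2, 0.0, -2.1]
opening: 0.0372
```

Request:
step_arm(
  moves=[
    [[0,0,-0.2,0],[0,0,0,0],[0,0,0,0]],
  ],
)

```text
t: 26.5
tool_pos: [0.4849, -0.2894, 0.0172]
tool_rot: [2.646, 1.694, 0.0]
contact_force: [-0.4, -0.3, -2.1]
opening: 0.037
```

Request:
step_arm(
  moves=[
    [[0,0,-0.1,0],[0,0,-0.1,0],[0,0,0,0],[0,0,0,0]],
  ],
)

```text
t: 26.83
tool_pos: [0.485, -0.2895, 0.0153]
tool_rot: [2.645, 1.694, 0.0]
contact_force: [1.1, -0.2, -0.4]
opening: 0.037
```

Request:
step_arm(
  moves=[
    [[0,0,-0.05,0],[0,0,0,0],[0,0,0,0],[0,0,0,0],[0,0,0,0],[0,0,0,0]],
  ],
  grip=0.35,
)

```text
t: 27.33
tool_pos: [0.4849, -0.2894, 0.0147]
tool_rot: [2.646, 1.694, 0.0]
contact_force: [-0.6, -0.5, 0.4]
opening: 0.0558
```

Request:
step_arm(
  moves=[
    [[0,0,1,0],[0,0,2,0],[0,0,3,0],[0,0,4,0],[0,0,4,0],[0,3,3,0],[-1,4,0,0],[-1,4,0,0],[-1,4,0,0],[-1,3,0,0]],
  ],
)

```text
t: 28.17
tool_pos: [0.4441, -0.1077, 0.1851]
tool_rot: [2.645, 1.694, 0.002]
contact_force: [0.9, 0.0, -0.3]
opening: 0.0558
```

```bash
python3 - <<'E'
from h import *
o=readout.get_obs(); print(o["tool_pos"],o["t"])
ims={n:viewer.get_image(n) for n in("scene","top")}
L=[(T((.4847,-.289,-.43),rect(-.03,.03,-.019,.019,.042)),(0,255,0))]
a=crop("scene",ims["scene"],proj("scene",[.485,-.289,.03])[0],L,(50,60),8)
b=ims["top"][130:280,130:410]; b=cv2.resize(b,(400,214)); c=cv2.resize(ims["scene"][120:345,150:450],(400,266))
o=np.zeros((480,800,3),np.uint8); o[:,:400]=a; o[:214,400:]=b; o[214:,400:]=c
cv2.imwrite("pics/s8.png",o)
for n in ims:
  for d in nets.pinpoint(n,"block_center")[:2]: print(n,d["confidence"],ray(n,d["at"],.024).round(4))
E
```

```text
[ 0.44414552 -0.10765195  0.18507136] 28.1667
scene 0.63 [ 0.4902 -0.2897  0.024 ]
top 0.49 [ 0.4804 -0.2936  0.024 ]
top 0.3 [ 0.4102 -0.3628  0.024 ]
```

View pics/s8.png

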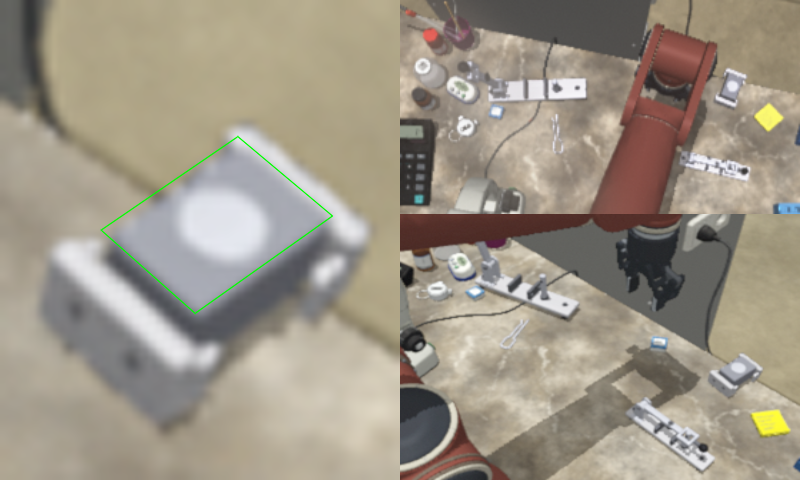

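```bash
python3 -c "
from station import ctrl; print(ctrl.finish_job())"
```

```text
the job is handed in; nothing more can be done
None
```

The job is done and handed in at about 28 s, with all steps carried out in the order asked; the hand-in reported no verdict.

- **Clip:** I pulled it sideways out of the pin of the larger clamp with the arm still down. It lies flat on the worktop in front of the clamp, with the loop at about x 0.36, y 0.13.
- **Clamp arm:** I swung it by the knob to about 1.9 rad and let go. The pictures taken afterwards show it still open.
- **Block:** I lifted it out by its ends, set it down at about (0.448, -0.054), took it again by its long sides and lowered it into the carrier.
- **Last checks:** In the last scene picture the block's top face matched the outline expected for a fully seated block to within about a pixel, disc up. While lowering it there was no wall contact, and the tool stopped within about 1 mm of the height expected on the carrier floor. The gripper was clear of everything at hand-in.
- **Checks that disagreed:** The network's block position was off from my estimate by about 5 mm in opposite directions in the two cameras, so I relied on the outline match and the force. The carrier's far wall edge looked about 4 mm off in one picture; I took it for a bevel, because the floor edges fitted. The bystanders looked undisturbed where they showed in the last pictures, but I did not measure them.

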